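# Screw down the raised foot of the bending-iron stand

## Task

The heavy stand of the bending iron stands on three of its four feet; the fourth is screwed up and its pad hangs clear of the bench. Turn the black bar knob above that foot clockwise until the pad just touches the bench and takes a little weight, without jacking the stand up, and leave the stand where it is.

Things in the scene. Friction and masses are not known exactly. Their poses are not given: they have to be found in the camera images.
- stand: Loose grey plate 190 x 140 x 14 mm (x, y), about 4.5 kg, top 54 mm above the bench. Carries an oval aluminium iron at +36 mm x (top at 119 mm), a brass plane, a wax block. Screw feet at the corners (78, 53 mm from the middle), each under an identical black bar knob. Three feet are locked; only that at -x, -y is raised. Origin: middle of the plate at bench level, z up.
- foot_knob (a joint): Turn of the raised foot's knob, rad, growing clockwise seen from above; range 0 to 2.2, starts at 0.2 to 0.6. 1 rad lowers the pad 8 mm. First touch at 1.50; at 1.55 to 1.75 it bears and lifts its corner under 2 mm; past 1.85 the stand is jacked up. Stiff (0.3 N m, to 0.5 when bearing), stays where left. The knob keeps its height as it turns. One grasp suffices.
- knob_grip (a point): Grip point on the axis of the raised foot's knob, 79 mm above the bench. Bar 46 mm long (x), 14 mm thick (y), 24 mm tall, its top 7 mm above this point; plate top 25 mm below it. z up; turns with the knob. Grasp across the thickness from above. The steel spindle sticks up through each knob: 6 mm where the foot stands, more at the raised foot by the gap under its pad.
- foot_pad: The raised foot, on the end away from the iron, at the corner away from the wax block: black rubber pad, 34 mm diameter, 10 mm high, on a steel spindle 11 mm thick. Origin: middle of the pad's underside, so its z is the gap above the bench (7 to 11 mm at the start). It moves straight down and does not turn. Round the stand: a tall upright case (0.6 m) and a brown bottle to its left.

How it is judged:
By the outcome, as a careful person would: the job done as asked, in the order asked, and still so for the second after the job is handed in, with the robot touching nothing.
It also fails if it takes over 38 s, if anything falls off the work surface, if the arm or the gripper's body presses on something with over 40 N, if the wrist force passes 120 N, or if a joint passes its speed limit or range.

## Robot

A 6-joint arm with a two-finger parallel gripper is mounted at the origin on a cart in front of the work surface, level with it; the furniture and walls round the work are solid. World frame = base frame: x ahead of the robot, y to its left, z up, the work surface at z = 0. Lengths are in m, angles in rad, forces in N, time in s.
With the tool pointing down it reaches from about 0.15 to 0.775 m from the base axis. Payload 6.1 kg.
Tool frame: the origin (TCP) lies midway between the tips of the shut fingers; the grasp point (between the pads) lies 19 mm behind it (ctrl.pinch_z is the distance from the TCP to the grasp point, in m); z points along the fingers, y is the line along which they close (so a half turn about z gives the same grasp; the last joint's range is limited). The gripper opens to 85 mm and grips with 20 to 120 N. Pads are 22 mm wide; open, the fingers measure 114 mm over their backs; the gripper's body (76 mm by 85 mm) begins 54 mm behind the grasp point. The pads swing forward as they close: fully open they stand 13 mm farther back than shut.
Start: joints at [1.132, 0.126, -0.04, 1.405, 0, 1.571], TCP at [0.223, 0.475, 0.231] pointing down, gripper open.
Joint ranges: [-2.72, 2.72], [-0.95, 1.95], [-1.27, 1.35], [-1.78, 2.02], [-1.46, 1.47], [-3.14, 3.14]. Speed limits (rad/s): [2.39, 2.39, 3.01, 3.14, 3.14, 3.14].

## Interface

Orientations are given as a unit quaternion [w, x, y, z].
In Python, from workcell import ctrl gives the robot as it stands. Calls block until the motion is done:
- ctrl.move_pose(position, orientation): joint-space move of the TCP to a pose.
- ctrl.move_straight(position, attitude=None, vel=0.15): straight line of the TCP; attitude=None keeps the orientation; vel is the mean speed in m/s.
- ctrl.goto_joints(angles): joint-space move.
- ctrl.gripper_open() and ctrl.close_gripper(): open the fingers fully, or close them until they stop; the grip force is fixed at half the most.
- ctrl.hold(seconds).
- ctrl.solve_ik(position, orientation): joint angles nearest the present ones, or None.
- ctrl.snapshot(name): name is "side" or "top"; returns the picture (384x512x3 uint8, blue, green, red); there is no depth.
- ctrl.camera_model(name): a dict with "fx", "fy", "cx", "cy" (pixels), "eye" and "rotation" of the camera in the world. Camera axes: x right, y up, looking along -z (the intrinsics and any distortion apply to the point x, -y, -z); pixel columns grow to the right and rows downward; lengths in m; the calibration is good to about 2 mm. A picture is of the moment at which its call begins. camera_model takes no time and is no camera call.
A pose or a line that the arm cannot do raises ctrl.PlanningError and nothing moves.
- ctrl.hand_in(): hands the job in; it is judged then, once.
Trained networks look in the newest picture that a camera, given by its name, has taken for a name from the list of things; names that differ only in an ending like _2 or _b are one class to them, and where a whole thing is asked for, a point or a joint stands for the part that bears it (a point fixed in the world has none). Each returns a list of dicts, best first, with "confidence" (0 to 1); they miss things now and then, are a little off and sometimes report something else, mostly with a low value. They report only what shows in the picture. A call takes as long as a camera call.
- ctrl.silhouettes(name, camera): "mask" (384x512 bool, what is visible of it) and "point" ([column, row] in pixels, amid what is visible of it).
Readings, each from a call of its own:
- ctrl.current_time_s(): time.
- ctrl.current_joints(): joint angles.
- ctrl.current_joint_velocities(): joint speeds.
- ctrl.current_effort(): joint torques, N m.
- ctrl.current_eef_pos(): TCP position.
- ctrl.current_tool_rot(): TCP orientation.
- ctrl.current_force(): force on the tool from outside, world axes, zero at the start.
- ctrl.current_torque(): the same for the moment, N m.
- ctrl.current_opening(): finger opening in m.
- ctrl.current_gripper_force(): force on a finger pad.
Only numpy, scipy, OpenCV 4.12 (cv2) and the standard library are available. Lean on these libraries where they do the work, as an engineer would, in place of code of your own. Each camera call takes 0.05 s, during which the arm holds its last target. There are 200 camera calls.

## Working session

There is one attempt and no reset: what is moved stays moved. The work goes in short steps, each a Python script; the robot and the scene stay as the last script left them, time stands still between calls to the robot, and variables do not carry over. Pictures are saved under pics/ and viewed, at most 10 in all, crops included, and the job is handed in when it is done.

```bash
mkdir -p pics; ls
python3 - <<'E'
from workcell import ctrl
import cv2,numpy as np
for c in("side","top"):
    im=ctrl.snapshot(c); cv2.imwrite(f"pics/{c}0.png",im); print(c,ctrl.camera_model(c))
    for n in("stand","foot_knob","knob_grip","foot_pad"):
        for d in ctrl.silhouettes(n,c)[:4]:
            ys,xs=np.nonzero(d["mask"]); print(n,round(d["confidence"],2),d["point"],len(xs),xs.min(),xs.max(),ys.min(),ys.max())
print(ctrl.current_time_s(),ctrl.pinch_z,ctrl.current_tool_rot())
E
```

```text
pics
workcell.py
side {'fx': 399.51964930602014, 'fy': 399.51964930602014, 'cx': 252.92394580121592, 'cy': 195.17624287884917, 'eye': array([0.51882354, 0.22018744, 0.78516492]), 'rotation': array([0.0195225 , 0.00425243, 0.2873826 , 0.95760745])}
stand 0.72 [227.9, 225.1] 5133 174 269 168 278
foot_knob 0.62 [259.7, 243.7] 146 253 266 227 248
knob_grip 0.62 [255.7, 239.1] 201 252 266 224 248
top {'fx': 398.04137036101673, 'fy': 398.04137036101673, 'cx': 257.95819922108575, 'cy': 188.31989286567205, 'eye': array([ 0.40661074, -0.22922519,  0.90970505]), 'rotation': array([-0.69807355, -0.02449308,  0.04635335,  0.71410417])}
stand 0.69 [234.5, 157.7] 5133 177 286 106 199
knob_grip 0.47 [209.1, 189.6] 213 196 218 183 196
0.5 0.0187 [ 6.48514616e-06  2.17666838e-01  9.76023128e-01 -3.91647293e-05]
```

Run:
```python
import cv2,numpy as np
a=cv2.imread("pics/side0.png");b=cv2.imread("pics/top0.png")
f=lambda im,x,y,w,h,s:cv2.resize(im[y:y+h,x:x+w],None,fx=s,fy=s,interpolation=cv2.INTER_CUBIC)
cv2.imwrite("pics/both.png",np.vstack([np.hstack([f(a,0,0,512,384,.78),f(b,0,0,512,384,.78)]),np.hstack([f(a,160,160,133,100,3),f(b,165,105,133,100,3)])]))
```

```text
(no output)
```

View pics/both.png

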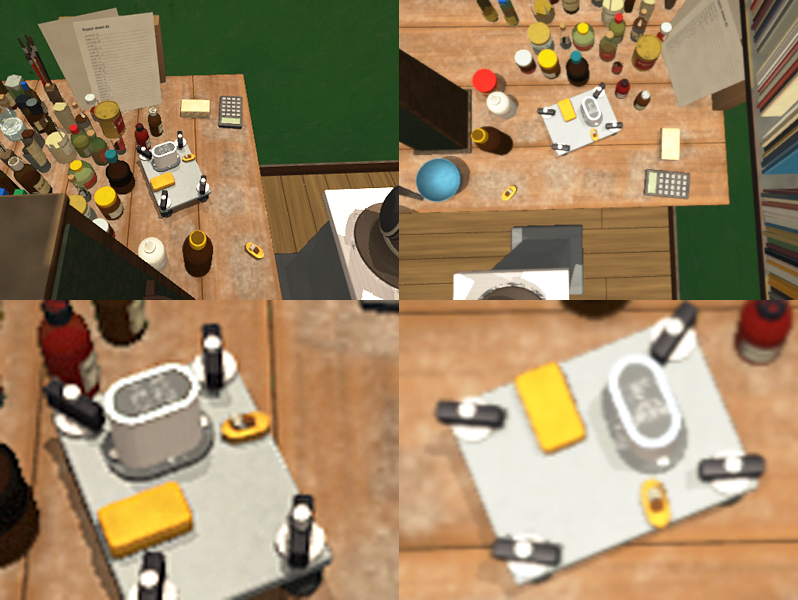

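```bash
cat > h.py <<'E'
from workcell import ctrl
import cv2,numpy as np
from scipy.spatial.transform import Rotation as R
from scipy.optimize import least_squares
M={c:ctrl.camera_model(c) for c in("side","top")}
rot={c:R.from_quat(np.roll(M[c]["rotation"],-1)).as_matrix() for c in M}
def ray(c,p):
    m=M[c]; d=rot[c]@np.array([(p[0]-m["cx"])/m["fx"],-(p[1]-m["cy"])/m["fy"],-1]); return m["eye"],d/np.linalg.norm(d)
def onz(c,p,z):
    e,d=ray(c,p); return e+d*(z-e[2])/d[2]
def proj(c,P):
    m=M[c]; q=(np.atleast_2d(P)-m["eye"])@rot[c]
    return np.c_[m["cx"]+m["fx"]*q[:,0]/-q[:,2], m["cy"]-m["fy"]*q[:,1]/-q[:,2]]
def crop(c,im,x,y,w,h,s): return cv2.resize(im[y:y+h,x:x+w],None,fx=s,fy=s,interpolation=cv2.INTER_CUBIC)
E
python3 - <<'E'
from h import *
a=cv2.imread("pics/side0.png");b=cv2.imread("pics/top0.png")
t=lambda x,y:(165+(x-399)/3,105+(y-300)/3); s=lambda x,y:(160+x/3,160+(y-300)/3)
# plate bottom-left(-x,-y) etc. on top plane z=.054 ; knob centres
print("knobs top z.086",[onz("top",t(*p),.086).round(3) for p in[(527,552),(472,414),(674,335),(731,467)]])
print("knobs side",[onz("side",s(*p),.086).round(3) for p in[(300,530),(150,590),(75,403),(213,357)]])
print("corners top",[onz("top",t(*p),.054).round(3) for p in[(518,583),(452,412),(690,330),(752,485)]])
f=lambda x,y:((x-399)/.78,y/.78)
print("case top-plane z.6",[onz("top",f(*p),.6).round(3) for p in[(444,55),(436,0),(399,150)]],"base",[onz("top",f(*p),0).round(3) for p in[(470,88),(470,153)]])
print("bottle",onz("top",f(480,137),.15).round(3), "tcp px",proj("top",[[.223,.475,.231],[0,0,.2]]))
g=lambda x,y:(x/.78,y/.78)
print("case side z.6",[onz("side",g(*p),.6).round(3) for p in[(68,195),(40,300)]],[onz("side",g(*p),0).round(3) for p in[(165,275)]])
cv2.imwrite("pics/z.png",np.hstack([crop("",a,240,215,40,50,10),crop("",b,190,170,40,50,10)]))
E
```

```text
knobs top z.086 [array([ 0.49 , -0.151,  0.086]), array([ 0.588, -0.114,  0.086]), array([ 0.642, -0.257,  0.086]), array([ 0.547, -0.294,  0.086])]
knobs side [array([ 0.493, -0.143,  0.086]), array([ 0.59 , -0.104,  0.086]), array([ 0.645, -0.249,  0.086]), array([ 0.548, -0.284,  0.086])]
corners top [array([ 0.471, -0.142,  0.054]), array([ 0.596, -0.095,  0.054]), array([ 0.655, -0.27 ,  0.054]), array([ 0.539, -0.312,  0.054])]
case top-plane z.6 [array([ 0.535, -0.082,  0.6  ]), array([ 0.594, -0.073,  0.6  ]), array([ 0.439, -0.041,  0.6  ])] base [array([0.681, 0.124, 0.   ]), array([0.488, 0.12 , 0.   ])]
bottle [0.513 0.039 0.15 ] tcp px [[-193.63767525  355.05800307]
 [ 112.5635953   479.05008058]]
case side z.6 [array([0.6  , 0.128, 0.6  ]), array([0.604, 0.191, 0.6  ])] [array([0.592, 0.052, 0.   ])]
```

View pics/z.png

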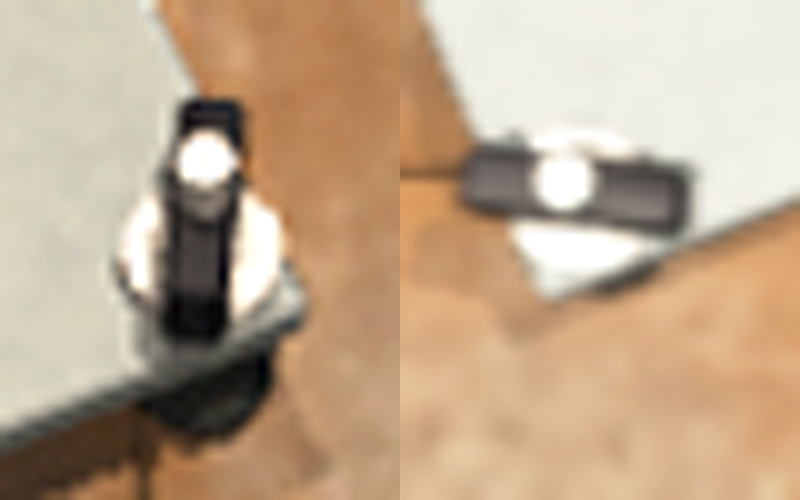

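```bash
cat > fit.py <<'E'
from h import *
def tri(ps,pt):
    A=[];b=[]
    for c,p in(("side",ps),("top",pt)):
        e,d=ray(c,p);P=np.eye(3)-np.outer(d,d);A.append(P);b.append(P@e)
    return np.linalg.lstsq(np.vstack(A),np.hstack(b),rcond=None)[0]
def blob(im,p,r=4,pol=1):
    g=im.min(2).astype(float);y,x=np.mgrid[:384,:512]
    w=np.clip(g-180,0,None)*(np.hypot(x-p[0],y-p[1])<r); return (w*x).sum()/w.sum(),(w*y).sum()/w.sum()
def fitbar(c,im,p0,th0,z0=.062,z1=.086,box=14):
    """fit box silhouette (x,y,th) to dark pixels"""
    u0,v0=proj(c,[[p0[0],p0[1],.08]])[0].astype(int)
    k=8;sub=cv2.resize(im[v0-box:v0+box,u0-box:u0+box],None,fx=k,fy=k,interpolation=cv2.INTER_LINEAR).max(2).astype(float)
    dark=np.clip((150-sub)/80,-1,1)
    def cost(q):
        x,y,t=q;cs,sn=np.cos(t),np.sin(t)
        P=[[x+cs*i*.023-sn*j*.007,y+sn*i*.023+cs*j*.007,z] for i in(-1,1) for j in(-1,1) for z in(z0,z1)]
        h=cv2.convexHull(((proj(c,P)-[u0-box,v0-box]+.5)*k-.5).astype(np.float32))
        m=np.zeros(dark.shape,np.uint8);cv2.fillConvexPoly(m,np.round(h*16).astype(int),1,shift=4)
        return -(dark*m).sum()/k/k
    from scipy.optimize import differential_evolution as DE
    r=DE(cost,[(p0[0]-.01,p0[0]+.01),(p0[1]-.01,p0[1]+.01),(th0-.6,th0+.6)],seed=1,maxiter=60,tol=1e-4)
    return r.x,r.fun
E
python3 - <<'E'
from fit import *
a=cv2.imread("pics/side0.png");b=cv2.imread("pics/top0.png")
S=lambda x,y:(160+x/3,160+(y-300)/3);T=lambda x,y:(165+(x-399)/3,105+(y-300)/3)
K=[]
for s,t in[((301,508),(527,550)),((151,562),(467,411)),((71,392),(672,347)),((211,332),(733,465))]:
    p,q=blob(a,S(*s),2.6),blob(b,T(*t),2.6); K.append(tri(p,q)); print(np.round(p,1),np.round(q,1),K[-1].round(4))
K=np.array(K)
d=K[2]+K[3]-K[0]-K[1];e=K[1]+K[2]-K[0]-K[3];print("yaw",np.arctan2(d[1],d[0]),np.arctan2(-e[0],e[1]),"mid",K.mean(0))
for c,im in(("side",a),("top",b)): print(c,fitbar(c,im,K[0][:2],-1.55))
# other pix
E
```

```text
[260.2 230.1] [206.9 187.9] [ 0.4915 -0.1511  0.0972]
 ** On entry to DLASCL parameter number  4 had an illegal value
 ** On entry to DLASCL parameter number  4 had an illegal valuefit.py:9: RuntimeWarning: invalid value encountered in scalar divide
  w=np.clip(g-180,0,None)*(np.hypot(x-p[0],y-p[1])<r); return (w*x).sum()/w.sum(),(w*y).sum()/w.sum()
Traceback (most recent call last):
  File "fit.py", line 6, in tri
    return np.linalg.lstsq(np.vstack(A),np.hstack(b),rcond=None)[0]
           ~~~~~~~~~~~~~~~^^^^^^^^^^^^^^^^^^^^^^^^^^^^^^^^^^^^^^
numpy.linalg.LinAlgError: SVD did not converge in Linear Least Squares
```

```bash
sed -i 's/g-180/g-120/' fit.py
python3 - <<'E'
from fit import *
a=cv2.imread("pics/side0.png");b=cv2.imread("pics/top0.png")
S=lambda x,y:(160+x/3,160+(y-300)/3);T=lambda x,y:(165+(x-399)/3,105+(y-300)/3)
K=[]
for s,t in[((301,508),(527,550)),((151,562),(467,411)),((71,392),(672,347)),((211,332),(733,465))]:
    p,q=blob(a,S(*s),3),blob(b,T(*t),3); K.append(tri(p,q)); print(np.round(p,1),np.round(q,1),K[-1].round(4))
K=np.array(K)
d=K[2]+K[3]-K[0]-K[1];e=K[1]+K[2]-K[0]-K[3];print("yaw",np.arctan2(d[1],d[0]),np.arctan2(-e[0],e[1]),"mid",K.mean(0))
for c,im in(("side",a),("top",b)): print(c,fitbar(c,im,K[0][:2],-1.55))
E
```

```text
[260.1 230.3] [206.6 187.9] [ 0.4917 -0.1505  0.0974]
[209.8 250. ] [187.2 141.5] [ 0.5887 -0.1118  0.0982]
[183.3 190.3] [257.2 121.6] [ 0.641  -0.259   0.0825]
[230.4 172.7] [276.1 159.7] [ 0.5482 -0.2949  0.0943]
yaw -1.21370287122624 -1.1963356593664547 mid [ 0.5673946  -0.20405085  0.09311617]
side (array([ 0.49322157, -0.14749093, -1.73490138]), np.float64(-93.1962890625))
top (array([ 0.49210344, -0.14892571, -1.71747844]), np.float64(-26.61328125))
```

```bash
cat >> h.py <<'E'
def Q(phi): return [0,np.cos(phi/2),np.sin(phi/2),0]
K=np.array([.4925,-.149]);YAW=-1.205;PHI0=-1.725+np.pi
def st(): print("t",round(ctrl.current_time_s(),2),ctrl.current_eef_pos().round(4),"F",np.round(ctrl.current_force(),2),"T",np.round(ctrl.current_torque(),3),"q",np.round(ctrl.current_joints(),3),"op",round(float(ctrl.current_opening()),4))
E
python3 - <<'E'
from h import *
ctrl.move_straight([.13,.277,.28],vel=.25); st()
q=ctrl.current_joints(); q=np.array(q); q[0]=-.29; q[5]=PHI0+.29; ctrl.goto_joints(q); st()
ctrl.move_straight([*K,.2],Q(PHI0),vel=.25); st()
a=ctrl.snapshot("side");b=ctrl.snapshot("top");cv2.imwrite("pics/above.png",np.hstack([cv2.resize(a,(400,300)),cv2.resize(b,(400,300))]))
E
```

```text
t 1.55 [0.1303 0.2777 0.2797] F [-0.17  1.01  0.34] T [ 0.073 -0.016  0.009] q [ 1.132 -0.28  -0.303  1.547 -0.     1.571] op 0.0852
t 3.18 [ 0.2942 -0.0873  0.2796] F [-0.59 -0.11  0.1 ] T [-0.027 -0.02   0.005] q [-0.289 -0.279 -0.303  1.547  0.     1.707] op 0.0851
t 4.22 [ 0.492  -0.1486  0.2005] F [-0.6  -0.23  0.55] T [-0.008 -0.015 -0.013] q [-0.293  0.106 -0.129  1.335 -0.     1.431] op 0.0853
```

View pics/above.png

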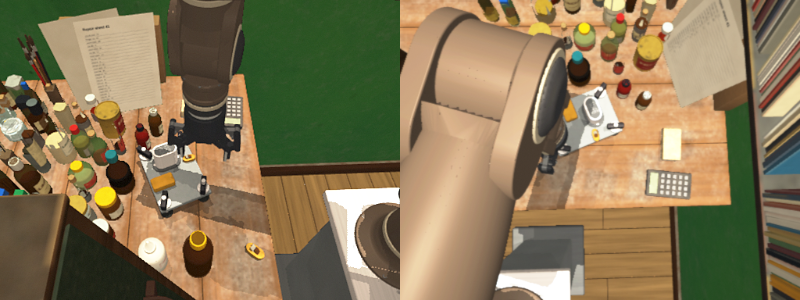

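Run:
```python
from h import *
print(ctrl.current_tool_rot(),Q(PHI0))
ctrl.move_straight([*K,.11],vel=.12); st()
a=ctrl.snapshot("side");b=ctrl.snapshot("top");cv2.imwrite("pics/near.png",np.hstack([crop(0,a,190,165,130,130,3),crop(0,b,160,120,130,130,3)]))
```

```text
[5.70977050e-04 7.59442084e-01 6.50574576e-01 3.40936492e-04] [0, np.float64(0.7594712866098562), np.float64(0.6505408248643352), 0]
t 5.22 [ 0.4929 -0.1491  0.1108] F [-0.57  0.05  0.52] T [ 0.01   0.026 -0.054] q [-0.294  0.134 -0.296  1.14   0.     1.431] op 0.0853
```

View pics/near.png

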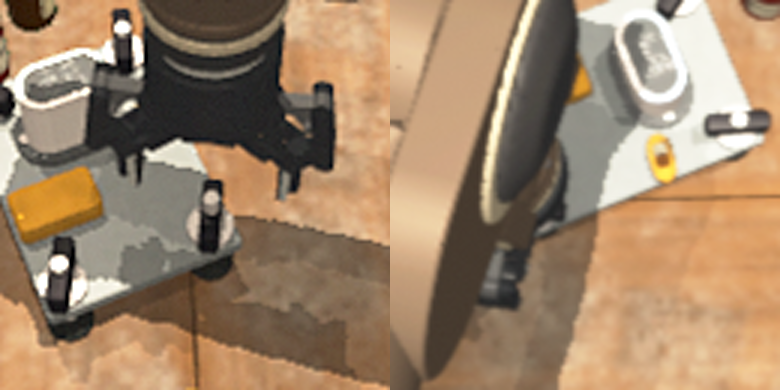

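Run:
```python
from h import *
ctrl.move_straight([*K,.062],vel=.08); st()
ctrl.close_gripper(); st()
a=ctrl.snapshot("side");cv2.imwrite("pics/grip.png",crop(0,a,190,165,130,130,4))
```

```text
t 6.08 [ 0.4927 -0.1491  0.0622] F [ 0.41 -0.29 -0.07] T [ 0.025 -0.003  0.042] q [-0.294  0.162 -0.374  1.035 -0.     1.431] op 0.0854
t 6.72 [ 0.4915 -0.1489  0.0625] F [-6.34  0.97  7.43] T [0.158 1.003 0.247] q [-0.294  0.161 -0.374  1.037 -0.     1.431] op 0.0129
```

View pics/grip.png

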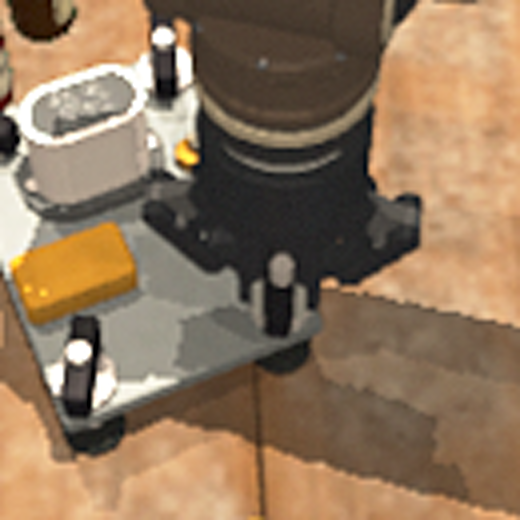

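Run:
```python
from h import *
C=np.array([.4912,-.149,.063])
def turn(q): ctrl.move_pose(C,Q(YAW-q+np.pi)); 
def rd():
    r=np.roll(ctrl.current_tool_rot(),1); w=np.roll(ctrl.current_tool_rot(),-1); x=R.from_quat(w).as_matrix()[:,0]
    print("qe",round(YAW-(np.arctan2(x[1],x[0])-np.pi),3),end=" "); st()
ctrl.move_straight(C,vel=.02); rd()
for q in(.7,1.0,1.3,1.4): turn(q); rd()
```

```text
qe 0.52 t 7.03 [ 0.4914 -0.1489  0.0626] F [ 3.72  0.31 -6.51] T [-0.015 -0.619  0.272] q [-0.294  0.16  -0.376  1.035  0.     1.43 ] op 0.0128
qe 0.697 t 7.32 [ 0.4916 -0.1489  0.0626] F [ 5.28  0.93 -8.83] T [ 0.006 -1.219 -0.267] q [-0.294  0.16  -0.375  1.035  0.     1.608] op 0.0126
qe 0.997 t 7.71 [ 0.4919 -0.1491  0.0626] F [ 6.33 -0.49 -9.96] T [-0.148 -1.442 -0.255] q [-0.294  0.16  -0.375  1.034  0.     1.908] op 0.0125
qe 1.297 t 8.1 [ 0.4921 -0.1493  0.0626] F [  7.07  -1.77 -11.94] T [-0.374 -1.598 -0.339] q [-0.295  0.16  -0.375  1.034 -0.     2.208] op 0.0129
qe 1.397 t 8.35 [ 0.4922 -0.1494  0.0626] F [  7.82  -1.81 -11.53] T [-0.39  -1.644 -0.276] q [-0.295  0.16  -0.375  1.034 -0.     2.308] op 0.0132
```

```bash
cat > turn.py <<'E'
from h import *
C=np.array([.4920,-.1494,.0624])
def turn(q): ctrl.move_pose(C,Q(YAW-q+np.pi)); ctrl.hold(.15)
def rd():
    x=R.from_quat(np.roll(ctrl.current_tool_rot(),-1)).as_matrix()[:,0]
    print("qe",round(YAW-(np.arctan2(x[1],x[0])-np.pi),3),end=" "); st()
E
python3 - <<'E'
from turn import *
ctrl.move_straight(C,vel=.02); rd()
for q in(1.43,1.46,1.49,1.52,1.55,1.58,1.61): turn(q); rd()
E
```

```text
qe 1.398 t 8.6 [ 0.4922 -0.1495  0.0626] F [ 3.49 -0.1  -4.04] T [ 0.006 -0.769 -0.192] q [-0.295  0.161 -0.374  1.035  0.     2.309] op 0.0129
qe 1.429 t 9.0 [ 0.4922 -0.1495  0.0626] F [ 3.48 -1.17 -4.15] T [-0.096 -0.881  0.168] q [-0.295  0.161 -0.374  1.035 -0.     2.339] op 0.0127
qe 1.46 t 9.4 [ 0.4922 -0.1495  0.0625] F [ 3.73 -0.43 -3.33] T [-0.221 -0.984  0.032] q [-0.295  0.161 -0.374  1.035 -0.     2.37 ] op 0.0126
qe 1.49 t 9.8 [ 0.4922 -0.1495  0.0626] F [ 5.77 -1.29 -2.58] T [-0.288 -1.066  0.091] q [-0.295  0.161 -0.374  1.035 -0.     2.4  ] op 0.0127
qe 1.519 t 10.2 [ 0.4923 -0.1496  0.0626] F [ 5.49 -1.08 -3.16] T [-0.268 -1.126  0.19 ] q [-0.295  0.161 -0.374  1.035 -0.     2.429] op 0.0124
qe 1.549 t 10.6 [ 0.4923 -0.1496  0.0627] F [ 5.26 -1.88 -3.  ] T [-0.328 -1.039  0.221] q [-0.295  0.161 -0.374  1.035 -0.     2.459] op 0.0129
qe 1.579 t 11.0 [ 0.4923 -0.1497  0.0628] F [ 4.28 -2.16  0.4 ] T [-0.435 -0.897  0.341] q [-0.295  0.161 -0.374  1.035 -0.     2.489] op 0.013
qe 1.609 t 11.4 [ 0.4924 -0.1498  0.063 ] F [ 3.74 -3.77  3.8 ] T [-0.62  -0.746  0.382] q [-0.295  0.161 -0.374  1.035 -0.     2.519] op 0.0127
```

Run:
```python
from turn import *
for q in(1.64,1.67): turn(q); rd()
ctrl.gripper_open(); rd()
ctrl.move_straight([*C[:2],.14],vel=.1)
ctrl.move_straight([.29,-.088,.28],vel=.25); st()
q=np.array(ctrl.current_joints()); q[0]=.6; ctrl.goto_joints(q); st()
a=ctrl.snapshot("side");b=ctrl.snapshot("top");cv2.imwrite("pics/side1.png",a);cv2.imwrite("pics/top1.png",b)
cv2.imwrite("pics/after.png",np.hstack([crop(0,a,170,160,110,130,3.6),crop(0,b,170,100,110,130,3.6)]))
```

```text
qe 1.639 t 11.8 [ 0.4924 -0.1499  0.0632] F [ 4.1  -3.23  5.94] T [-0.781 -0.699  0.359] q [-2.950e-01  1.610e-01 -3.730e-01  1.035e+00 -1.000e-03  2.549e+00] op 0.0129
qe 1.669 t 12.2 [ 0.4925 -0.15    0.0634] F [ 3.41 -3.19  7.95] T [-0.71  -0.516  0.341] q [-2.950e-01  1.610e-01 -3.730e-01  1.035e+00 -1.000e-03  2.579e+00] op 0.0127
qe 1.67 t 12.9 [ 0.4919 -0.1493  0.0623] F [-0.08 -0.49 -0.39] T [ 0.019 -0.035  0.041] q [-0.295  0.162 -0.374  1.035  0.     2.58 ] op 0.0855
t 14.99 [ 0.2904 -0.0881  0.2792] F [0.18 0.56 0.21] T [-0.028  0.025  0.025] q [-0.295 -0.285 -0.308  1.549 -0.     2.58 ] op 0.0855
t 16.07 [0.2508 0.1711 0.2788] F [-0.08  0.54 -0.4 ] T [-0.063  0.027 -0.004] q [ 0.599 -0.284 -0.308  1.549 -0.     2.58 ] op 0.0855
```

View pics/after.png

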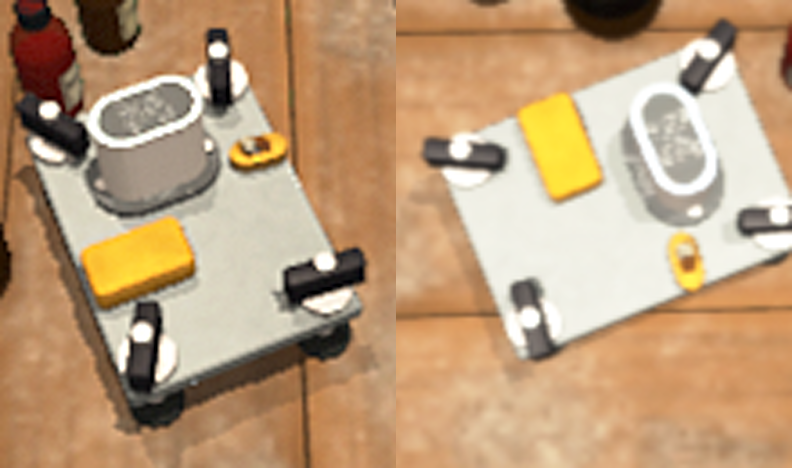

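Run:
```python
from fit import *
S=lambda x,y:(160+x/3,160+(y-300)/3);T=lambda x,y:(165+(x-399)/3,105+(y-300)/3)
im={(c,i):cv2.imread(f"pics/{c}{i}.png") for c in("side","top") for i in(0,1)}
for s,t in[((151,562),(467,411)),((71,392),(672,347)),((211,332),(733,465))]:
    print([np.round(np.subtract(blob(im[c,1],p,3),blob(im[c,0],p,3)),2) for c,p in(("side",S(*s)),("top",T(*t)))])
for c in("side","top"):
    r=fitbar(c,im[c,1],(.492,-.149),YAW-1.63); print(c,r,"q",YAW-r[0][2])
# stand image shift (iron + plate region)
for c,(x,y,w,h) in(("side",(175,165,60,70)),("top",(205,105,70,60))):
    g=[cv2.cvtColor(im[c,i][y:y+h,x:x+w],6).astype(np.float32) for i in(0,1)]
    M2=cv2.findTransformECC(g[0],g[1],np.eye(2,3,dtype=np.float32),cv2.MOTION_EUCLIDEAN)[1]
    print(c,M2.round(4), M2@[w/2,h/2,1]-[w/2,h/2])
```

```text
[array([-0.13, -0.07]), array([ 0.1 , -0.05])]
[array([-0.1 , -0.07]), array([ 0.05, -0.05])]
[array([-0.09, -0.08]), array([ 0.14, -0.07])]
side (array([ 0.49318673, -0.14996506, -2.79984698]), np.float64(-166.4333984375)) q 1.594846975457061
top (array([ 0.49171358, -0.15070144, -2.84906322]), np.float64(-27.823046875000003)) q 1.6440632178557677
side [[ 1.      0.002  -0.1673]
 [-0.002   1.     -0.149 ]] [-0.09893874 -0.20770158]
top [[ 1.     -0.      0.2052]
 [ 0.      1.     -0.1352]] [ 0.20434093 -0.13415173]
```

```bash
python3 -c "
from workcell import ctrl
print(ctrl.hand_in(),ctrl.current_time_s())"
```

```text
the job is handed in; nothing more can be done
the job is handed in; nothing more can be done
```

I turned the raised foot's knob clockwise to about 1.62 rad (camera fit 1.59 to 1.64), inside the 1.55 to 1.75 range where the pad bears. The pad felt in contact from about 1.55 rad on my scale, the stand shifted under 0.5 mm in the images, the arm is clear, and the job is handed in at about 16 s.

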